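Fit the control knob back on a camping stove and hold it pressed in

TASK

The control knob of the portable gas stove was taken off for cleaning and stands on the switched-off glass hob. Pick it up by its grip rib, turn it so that the flat in its bore matches the flat on the stove's D-shaped shaft, push it fully onto the shaft and press knob and shaft all the way down, as for lighting the burner. Finish while still gripping the knob and keeping it pressed in; leave the pepper mill, steel cup and lemon where they stand.

Things in the scene. Friction and masses are not known exactly. Their poses are not given: they have to be found in the camera images.
- knob: Bare aluminium cooker knob, 80 g, upright on the hob glass (4.6 mm above z = 0). Round base 49 mm across, 20 mm high; on it a grip rib 40 mm long (own x), 13 mm wide (own y), 20 to 41.5 mm above the underside. A black line on the rib and a small nose mark its pointer end, at own -x. Origin: centre of the underside, z up.
- knob_bore (a point): Mouth of the blind bore in the knob's underside, on its axis (same place and axes as the knob). 16 mm deep, 17.6 mm across, one flat side 3.8 mm from the axis on the pointer (-x) side: 0.8 mm clearance all round the shaft.
- knob_pointer (a point): Tip of the knob's pointer nose, 28.5 mm from the knob's axis towards its -x, 23 mm above its underside.
- stove: Portable one-burner gas stove of plain steel, 210 (x) by 220 (y) mm, flat deck 50 mm high, fixed; origin at the centre of its underside, front edge at its own -x. The shaft stands on the deck 76 mm from the origin towards -x. Burner and black pan support (70 mm radius, top 77 mm above the worktop) are centred 28 mm from the origin towards +x.
- shaft_tip (a point): Centre of the top of the stove's upright aluminium shaft; moves with it; axes as the stove's. Released: 26 mm above the deck, 76 above the worktop. Shaft 16 mm across, flat 3 mm from the axis on its -x side (to the stove's front); top 2.5 mm tapered by 1.3. It does not turn: the knob goes on only with its pointer to the stove's front, then knob origin is 16 mm below this point.
- shaft (a joint): How far the shaft is pressed down: 0 released, 0.007 m at its stop. A spring pushes it up with about 2.4 N at 0 and 8 N at the stop. With the knob fully on, its underside is 10 mm above the deck when released, 3 mm at the stop, so the knob never touches the deck.
- pepper_mill: Bystander: wooden pepper mill, 58 mm across, 170 mm high, on the hob; origin at the centre of its underside.
- steel_cup: Bystander: small steel cup, 52 mm across, 72 mm high, on the hob; origin at the centre of its underside.
- lemon: Bystander: lemon, 83 x 58 x 58 mm, on the hob; origin at the centre of its underside.
There are look-alikes about, which are no part of the job. Leave any turquoise look-alike of the knob alone.

How it is judged:
On the way:
1. the knob is held clear of the hob in the gripper (height (world z) of knob above 0.03 m and contact force between the fingers and knob above 1 N), for 0.2 s.
At the end, for the whole second after the job is handed in: Knob on the shaft (underside over 13.5 mm below its tip, within 3 mm of the axis, flats matched within 0.2 rad, pointer to the front, upright within 0.12 rad); the gripper, on the knob with over 2 N, keeps the shaft pressed by over 4.5 of 7 mm, the knob bearing on it with over 3 N (z of knob in the frame of shaft_tip below -0.0135 m and horizontal distance between knob and shaft_tip below 0.003 m and angle between the x axis of knob and the x axis of shaft_tip, either way round below 0.2 rad and x of knob_pointer in the frame of shaft_tip below -0.02 m and angle between knob's own z axis and vertical below 0.12 rad and value of joint shaft above 0.0045 m and contact force between knob and stove above 3 N and contact force between the fingers and knob above 2 N); the arm keeps its last pose, push and grip.
It fails at once if the pepper mill is moved more than 30 mm (distance of pepper_mill from where it was at the start of the episode above 0.03 m).
It fails at once if the steel cup is moved more than 30 mm (distance of steel_cup from where it was at the start of the episode above 0.03 m).
It fails at once if the lemon is moved more than 30 mm (distance of lemon from where it was at the start of the episode above 0.03 m).
It also fails if it takes over 38 s, if anything falls off the work surface, if the arm or the gripper's body presses on something with over 40 N, if the wrist force passes 120 N, or if a joint passes its speed limit or range.

ROBOT

A 7-joint arm with a two-finger parallel gripper is mounted at the origin on a cart in front of the work surface, level with it; the furniture and walls round the work are solid. World frame = base frame: x ahead of the robot, y to its left, z up, the work surface at z = 0. Lengths are in m, angles in rad, forces in N, time in s.
With the tool pointing down it reaches from about 0.425 to 0.975 m from the base axis. Payload 16.7 kg.
Tool frame: the origin (TCP) lies at the very end of the fingers, on their centre line; the grasp point (between the pads) lies 19 mm behind it; z points along the fingers, y is the line along which they close (so a half turn about z gives the same grasp; the last joint's range is limited). The gripper opens to 85 mm and grips with 20 to 120 N. Pads are 22 mm wide; open, the fingers measure 114 mm over their backs; the gripper's body (76 mm by 85 mm) begins 54 mm behind the grasp point. The pads swing forward as they close: fully open they stand 13 mm farther back than shut.
Start: joints at [-1.286, 0.426, 0.074, 1.606, -0.034, 1.111, -0.067], TCP at [0.284, 0.612, 0.231] pointing down, gripper open.
Joint ranges: [-2.85, 2.85], [-0.5, 2.14], [-1.23, 1.37], [0.21, 2.46], [-1.02, 4.16], [0.16, 2.05], [-2.73, 2.73]. Speed limits (rad/s): [1.89, 1.89, 2.39, 2.39, 3.01, 3.01, 3.01].

INTERFACE

Orientations are given as a unit quaternion [x, y, z, w].
In Python, from bench import * gives the robot as it stands. The module is installed in compiled form; this text tells all that it offers.
- The arm moves only by the shell command python3 -m handwheel 'ROWS' [OPENING] [FORCE]. ROWS is a JSON object of lists of equal length, an entry for each row: "translation": the shift along the world's x, y, z in mm, a list of three; "twist": the turn, a rotation vector about the world's x, y, z in rad, a list of three. In form: {"translation": [[x, y, z], ...], "twist": [[ax, ay, az], ...]}. A call has exactly 10 rows; each row shifts and turns the commanded pose from where the row before left it; what a row does not reach is not made up. A row lasts 1/12 s, in which the tool goes at most 41.7 mm and 7.16 degrees, less where a joint would pass 70% of its speed; a pose out of reach is approached as far as the arm can. A call is refused whole if a number of a shift passes 41.7 or a number of a turn 0.125, either way. A call with a gripper value outside its range is refused whole. OPENING is the opening in per cent of the stroke, from 0 (shut) to 100 (fully open), set as the call begins (- or left out, the last holds). The fingers move at their own pace and stop on an object; FORCE is the grip in N (left out, the last holds). Time passes only in rows, so rows that do not move let the fingers close, or fill a call up. It gives the time, the measured TCP pose, the force, the opening and the grip force at its end, in the units of the state.
- get_state(): the state, without advancing time (a new reading comes with each control period).
- grab_frame(name): name is "scene" or "top"; returns a dict with "pixels" (384x512x3 uint8, red, green, blue), "range_z" (384x512 float32, m along the optical axis (not along the pixel's ray), 0 where there is no reading), "intrinsics" (3x3 intrinsics, pixels), "R" (3x3) and "t" (3): a world point X has camera coordinates R X + t. Camera axes: x right, y down, z forward; pixel columns grow to the right and rows downward; lengths in m; the calibration is good to about 2 mm. A picture is of the moment at which its call begins.
- finish_job(): hands the job in; it is judged then, once.
The state is a dict: "time": time; "qpos": joint angles; "dq": joint speeds; "joint_torque": joint torques, N m; "ee_pos": TCP position; "ee_rot": TCP orientation; "contact_force": force on the tool from outside, world axes, zero at the start; "wrist_torque": the same for the moment, N m; "grip_width": finger opening in m; "grasp_force": force on a finger pad.
Only numpy, scipy, OpenCV 4.12 (cv2) and the standard library are available. Lean on these libraries where they do the work, as an engineer would, in place of code of your own. Each camera call takes 0.05 s, during which the arm holds its last target. There are 200 camera calls.

## Working session

There is one attempt and no reset: what is moved stays moved. The work goes in short steps, Python scripts to look and compute and a shell command to move; the robot and the scene stay as the last step left them, time stands still between calls to the robot, and variables do not carry over. Pictures are saved under pics/ and viewed, at most 10 in all, crops included, and the job is handed in when it is done.

```bash
mkdir -p pics
cat > h.py <<'E'
from bench import *
import numpy as np, cv2
def save(f,n,crop=None,s=1):
    im=f["pixels"][...,::-1]
    if crop: a,b,c,d=crop; im=im[b:d,a:c]
    cv2.imwrite("pics/"+n,cv2.resize(im,None,fx=s,fy=s,interpolation=cv2.INTER_CUBIC))
def cloud(f):
    z=f["range_z"]; v,u=np.indices(z.shape); K=f["intrinsics"]
    c=np.stack([(u-K[0,2])/K[0,0]*z,(v-K[1,2])/K[1,1]*z,z],-1)
    w=(c-f["t"])@f["R"]; w[z==0]=np.nan; return w
E
python3 - <<'E'
from h import *
for n in("scene","top"):
    f=grab_frame(n); save(f,n+"0.png",None,1.5); np.savez(n+"0.npz",**f); print(n,f["intrinsics"].tolist(),f["R"].round(3).tolist(),f["t"])
print(get_state())
E
```

```text
scene [[424.50605307877447, 0.0, 248.68843891856727], [0.0, 424.50605307877447, 191.01858910588606], [0.0, 0.0, 1.0]] [[0.619, -0.786, 0.002], [-0.442, -0.35, -0.826], [0.649, 0.51, -0.564]] [-0.50962241  0.24219264  0.85189104]
top [[397.91831897430126, 0.0, 255.87207160093033], [0.0, 397.91831897430126, 194.18752032031534], [0.0, 0.0, 1.0]] [[-0.023, -0.999, -0.033], [-0.99, 0.028, -0.141], [0.142, 0.029, -0.989]] [-0.16323277  0.58980708  1.02099864]
{'time': 0.1, 'qpos': array([-1.28549973,  0.42666371,  0.07384579,  1.60651516, -0.03413246,
        1.11078083, -0.06712206]), 'dq': array([-0.00067225, -0.00031027,  0.00064819, -0.00148232,  0.00148474,
       -0.00120475,  0.00012156]), 'joint_torque': array([ 7.12294786e-03, -9.51534534e+01,  3.77089128e+00, -4.64407074e+01,
        1.96302182e-02,  6.48049900e-03, -1.13883093e-04]), 'ee_pos': array([0.2841898 , 0.61187585, 0.23069651]), 'ee_rot': array([ 2.15719496e-01,  9.76455217e-01, -5.45597686e-04, -9.74151121e-05]), 'contact_force': array([0.50356291, 0.35596097, 0.32632981]), 'wrist_torque': array([-0.01184328, -0.01035313, -0.04107777]), 'grasp_force': 0.0, 'grip_width': 0.08522672701915214}
```

View pics/scene0.png

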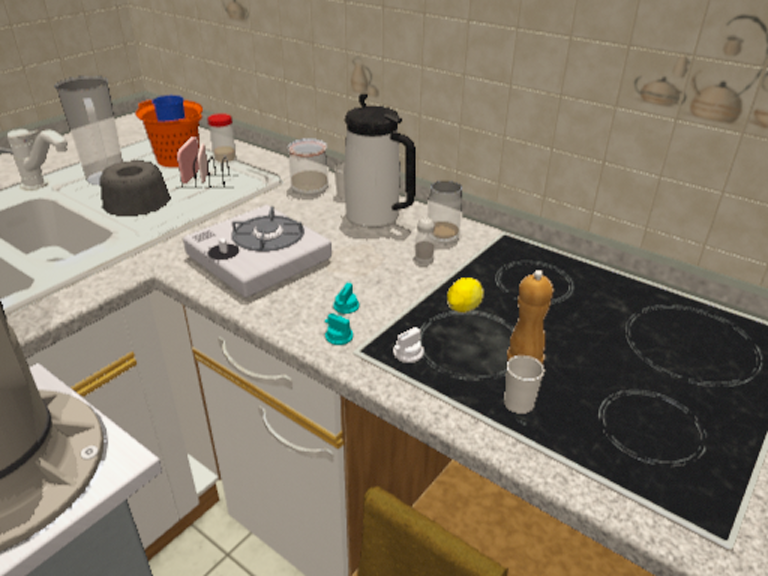

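View pics/top0.png

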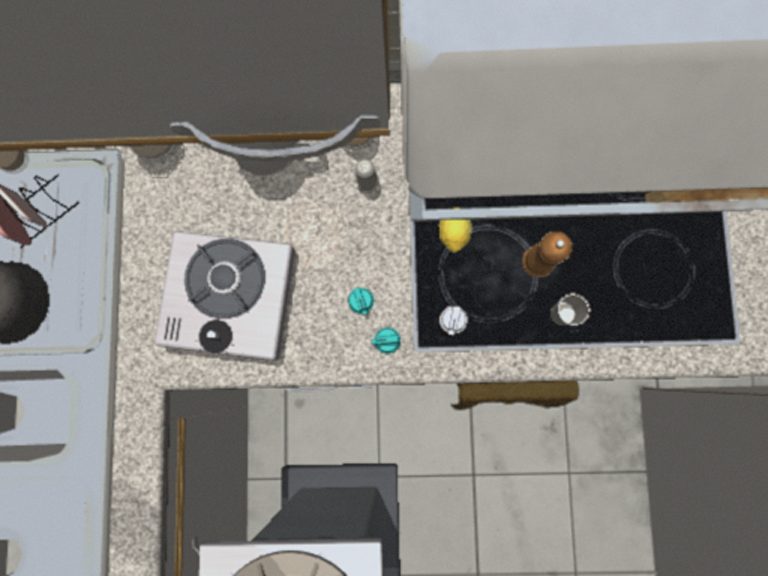

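Candidates: the silver knob at scene (408,345) / top (453,320), and turquoise look-alikes at scene (346,298) and (339,328) / top (360,300) and (386,340) (coordinates in the 1.5x pictures). The silver one on the hob is bare aluminium, so I choose it. The stove's shaft is at top (212,335).

Run:
```python
from h import *
ims=[]
for n,crops in(("scene",[(250,205,310,255),(110,130,230,200)]),("top",[(280,190,325,235),(100,150,200,245)])):
    f=dict(np.load(n+"0.npz")); w=cloud(f)
    for c in crops:
        ims.append(cv2.resize(f["pixels"][c[1]:c[3],c[0]:c[2],::-1],(390,290),interpolation=cv2.INTER_CUBIC))
    # knob points
    a=w.reshape(-1,3)
    print(n)
    if n=="top":
        c=crops[0]; p=w[c[1]:c[3],c[0]:c[2]].reshape(-1,3)
        kn=np.nanmean(p[p[:,2]>.02],0)
    for lo,hi in((.012,.032),(.036,.055)):
        c=crops[0]; p=w[c[1]:c[3],c[0]:c[2]].reshape(-1,3); q=p[(p[:,2]>lo)&(p[:,2]<hi)]
        if len(q)>3:
            m=np.median(q,0); q=q[np.linalg.norm((q-m)[:,:2],axis=1)<.035]
            r=cv2.minAreaRect((q[:,:2]*1000).astype(np.float32)); print("knob",lo,len(q),q.mean(0),q[:,2].max(),r)
    c=crops[1] if n=="top" else (115,120,225,200); p=w[c[1]:c[3],c[0]:c[2]].reshape(-1,3)
    q=p[(p[:,2]>.046)&(p[:,2]<.054)]; print("deck",len(q),q[:,2].mean(),cv2.minAreaRect((q[:,:2]*1000).astype(np.float32)))
    q=p[(p[:,2]>.068)&(p[:,2]<.085)]; print("support",len(q),q.mean(0),cv2.minEnclosingCircle((q[:,:2]*1000).astype(np.float32)))
    for q in p[(p[:,2]>.06)][::40]: pass
    v,u=np.indices(w.shape[:2]); m=(w[...,2]>.058)&(u>c[0])&(u<c[2])&(v>c[1])&(v<c[3])
    nn,lab,st,ce=cv2.connectedComponentsWithStats(m.astype(np.uint8))
    for i in range(1,nn):
        if st[i,4]>4: q=w[lab==i]; print(" comp",ce[i],st[i,4],q.mean(0),q[:,2].max())
cv2.imwrite("pics/c1.png",np.vstack([np.hstack(ims[:2]),np.hstack(ims[2:])]))
```

```text
scene
knob 0.012 153 [ 0.52383966 -0.30828809  0.02232639] 0.031886682032399985 ((523.7764892578125, -304.9629211425781), (29.481657028198242, 45.52677917480469), 47.891014099121094)
knob 0.036 90 [ 0.52931659 -0.30235596  0.04315067] 0.04855983286538275 ((531.8971557617188, -301.6540832519531), (15.138211250305176, 41.11760330200195), 77.01399993896484)
deck 2181 0.04943007928102829 ((581.5341186523438, 107.68682861328125), (221.3722381591797, 213.7054443359375), 81.85504913330078)
support 116 [0.59604198 0.1030892  0.07335034] ((589.8792724609375, 105.89225006103516), 84.64933013916016)
 comp [180.5        140.83333333] 18 [0.65617001 0.13539013 0.07143484] 0.07730696647085261
 comp [159.09090909 149.21212121] 33 [0.57936938 0.14707549 0.07115465] 0.07656923889709422
 comp [177.31372549 153.32026144] 153 [0.60231253 0.0940755  0.0657424 ] 0.07767895580793947
 comp [195.74193548 149.12903226] 31 [0.64535804 0.05982551 0.07280352] 0.07817486617582871
 comp [147.96875 162.59375] 32 [0.51008863 0.11689206 0.06810516] 0.07683097875240448
top
knob 0.012 139 [ 0.53139963 -0.29772687  0.02
[... 374 characters left out ...]
19.1562957763672, 215.8896484375), 81.5344467163086)
support 241 [0.60566646 0.10640503 0.07374579] ((593.51171875, 106.64016723632812), 85.05467224121094)
 comp [135.11111111 168.5       ] 36 [0.65732642 0.13593661 0.07481923] 0.08018970816611388
 comp [162.85714286 171.68571429] 35 [0.64641502 0.06220227 0.07560478] 0.08085229779096195
 comp [149.34972678 186.10655738] 366 [0.61089356 0.10012789 0.0663193 ] 0.08079884782598336
 comp [130.27027027 196.37837838] 37 [0.58363182 0.1469484  0.07546566] 0.08046675329343683
 comp [137.16666667 207.5       ] 6 [0.55603201 0.1338072  0.05893306] 0.0602019841007105
 comp [141.4375  222.96875] 32 [0.51406629 0.11763654 0.07168538] 0.08015935044412274
```

View pics/c1.png

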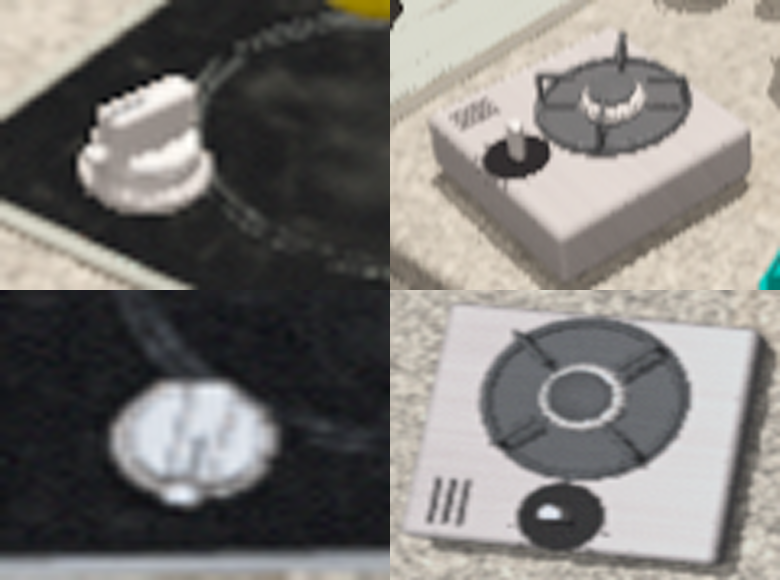

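Silver knob confirmed: the nose points towards the robot and slightly left, so the knob yaw is about -13.5°. It stands at (0.533, -0.300). The stove yaw is about -8.3° and the shaft is near (0.511, 0.118). Moving above the knob.

```bash
python3 -m handwheel '{"translation":[[20,-34,0],[20,-34,0],[20,-34,0],[20,-34,0],[20,-34,0],[20,-34,0],[20,-34,0],[20,-34,0],[20,-34,0],[20,-34,0]],"twist":[[0,0,0.02],[0,0,0.02],[0,0,0.02],[0,0,0.02],[0,0,0.02],[0,0,0.02],[0,0,0.02],[0,0,0.02],[0,0,0.02],[0,0,0.02]]}' 50 30
python3 -m handwheel '{"translation":[[5,-38,0],[5,-38,0],[5,-38,0],[5,-38,0],[5,-38,0],[5,-38,0],[5,-38,0],[5,-38,0],[5,-38,0],[5,-38,0]],"twist":[[0,0,0],[0,0,0],[0,0,0],[0,0,0],[0,0,0],[0,0,0],[0,0,0],[0,0,0],[0,0,0],[0,0,0]]}'
python3 -m handwheel '{"translation":[[0,-38,0],[0,-38,0],[0,-38,0],[0,-38,0],[0,-38,0],[0,0,-25],[0,0,-25],[0,0,-25],[0,0,-25],[0,0,-25]],"twist":[[0,0,0],[0,0,0],[0,0,0],[0,0,0],[0,0,0],[0,0,0],[0,0,0],[0,0,0],[0,0,0],[0,0,0]]}'
```

```text
time: 0.93
ee_pos: [0.4848, 0.2702, 0.2312]
ee_rot: [0.117, 0.993, -0.0, -0.0]
contact_force: [0.8, 0.7, 0.4]
grip_width: 0.0425
grasp_force: 0.0
time: 1.77
ee_pos: [0.5341, -0.1097, 0.2313]
ee_rot: [0.117, 0.993, 0.0, -0.0]
contact_force: [1.6, 0.6, 0.3]
grip_width: 0.0426
grasp_force: 0.0
time: 2.6
ee_pos: [0.534, -0.2978, 0.1049]
ee_rot: [0.117, 0.993, 0.0, -0.0]
contact_force: [0.4, -0.9, -0.2]
grip_width: 0.0431
grasp_force: 0.0
```

```bash
python3 -m handwheel '{"translation":[[0,-2,-10],[0,0,-10],[0,0,-10],[0,0,-10],[0,0,-10],[0,0,-10],[0,0,-8],[0,0,-6],[0,0,-2],[0,0,0]],"twist":[[0,0,0],[0,0,0],[0,0,0],[0,0,0],[0,0,0],[0,0,0],[0,0,0],[0,0,0],[0,0,0],[0,0,0]]}'
python3 - <<'E'
from h import *
f=grab_frame("scene"); a=f["pixels"][190:260,235:325,::-1]; g=grab_frame("top"); b=g["pixels"][170:240,260:350,::-1]
cv2.imwrite("pics/c2.png",np.hstack([cv2.resize(x,(390,303),interpolation=cv2.INTER_CUBIC) for x in(a,b)]))
E
```

```text
time: 3.43
ee_pos: [0.5342, -0.2998, 0.0299]
ee_rot: [0.117, 0.993, 0.0, -0.0]
contact_force: [-0.1, -0.0, 0.7]
grip_width: 0.0426
grasp_force: 0.0
```

View pics/c2.png

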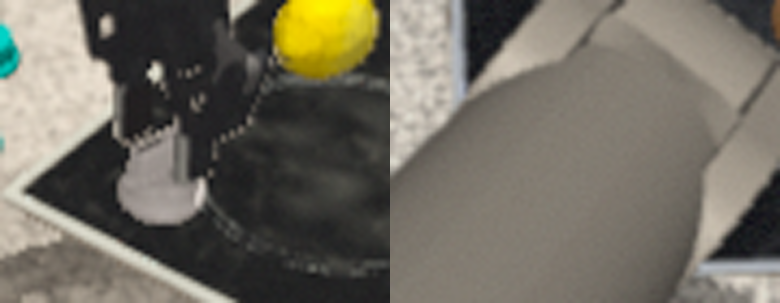

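The scene crop shows the rib between the two fingers, finger tips at about (118,120) and (180,150), clear of the base. Closing.

```bash
python3 -m handwheel '{"translation":[[0,0,-2],[0,0,0],[0,0,0],[0,0,0],[0,0,0],[0,0,0],[0,0,0],[0,0,0],[0,0,0],[0,0,0]],"twist":[[0,0,0],[0,0,0],[0,0,0],[0,0,0],[0,0,0],[0,0,0],[0,0,0],[0,0,0],[0,0,0],[0,0,0]]}' 0 60
python3 -m handwheel '{"translation":[[0,0,10],[0,0,15],[0,0,20],[0,0,20],[0,0,20],[0,0,20],[0,0,15],[0,0,0],[0,0,0],[0,0,0]],"twist":[[0,0,0],[0,0,0],[0,0,0],[0,0,0],[0,0,0],[0,0,0],[0,0,0],[0,0,0],[0,0,0],[0,0,0]]}'
```

```text
time: 4.37
ee_pos: [0.5346, -0.2999, 0.0286]
ee_rot: [0.117, 0.993, -0.0, 0.0]
contact_force: [-0.1, 0.6, 6.1]
grip_width: 0.0116
grasp_force: 59.1
time: 5.2
ee_pos: [0.5339, -0.2995, 0.1478]
ee_rot: [0.117, 0.993, 0.0, -0.0]
contact_force: [-0.3, -0.3, -1.6]
grip_width: 0.0115
grasp_force: 58.6
```

```bash
python3 -m handwheel '{"translation":[[-2,38,0],[-2,38,0],[-2,38,0],[-2,38,0],[-2,38,0],[-2,38,0],[-2,38,0],[-2,38,0],[-2,38,0],[-2,38,0]],"twist":[[0,0,0.009],[0,0,0.009],[0,0,0.009],[0,0,0.009],[0,0,0.009],[0,0,0.009],[0,0,0.009],[0,0,0.009],[0,0,0.009],[0,0,0.009]]}'
python3 -m handwheel '{"translation":[[-2,20,0],[0,17,0],[0,0,-8],[0,0,-8],[0,0,-8],[0,0,-4],[0,0,0],[0,0,0],[0,0,0],[0,0,0]],"twist":[[0,0,0],[0,0,0],[0,0,0],[0,0,0],[0,0,0],[0,0,0],[0,0,0],[0,0,0],[0,0,0],[0,0,0]]}'
python3 - <<'E'
from h import *
f=grab_frame("scene"); np.savez("s1.npz",**f); save(f,"s1.png",(110,100,230,190),6)
E
```

```text
time: 6.03
ee_pos: [0.5132, 0.0818, 0.1475]
ee_rot: [0.072, 0.997, -0.0, -0.001]
contact_force: [1.5, 0.4, -1.2]
grip_width: 0.0114
grasp_force: 58.7
time: 6.87
ee_pos: [0.5126, 0.1169, 0.1206]
ee_rot: [0.073, 0.997, 0.0, 0.0]
contact_force: [0.2, -0.2, -0.4]
grip_width: 0.0116
grasp_force: 58.8
```

View pics/s1.png

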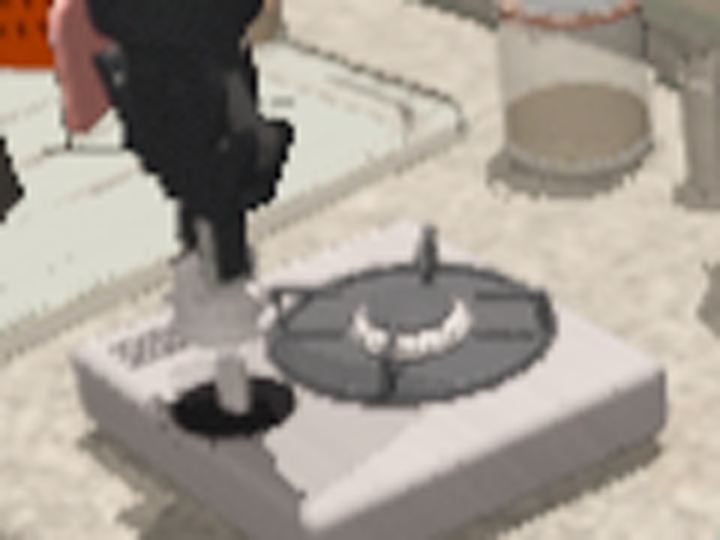

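```bash
cat > m.py <<'E'
from h import *
from scipy.optimize import fsolve
def proj(f,P):
    c=P@f["R"].T+f["t"]; k=c@f["intrinsics"].T; return k[:,:2]/k[:,2:]
def cyl(x,y,r,z): 
    a=np.linspace(0,2*np.pi,40); return np.stack([x+r*np.cos(a),y+r*np.sin(a),0*a+z],1)
def box(x,y,yaw,xs,ys,zs):
    P=np.array([[i,j,k] for i in xs for j in ys for k in zs]); c,s=np.cos(yaw),np.sin(yaw)
    return P@np.array([[c,s,0],[-s,c,0],[0,0,1]])+[x,y,0]
def knobparts(x,y,z,yaw):
    return [np.vstack([cyl(x,y,.0245,z),cyl(x,y,.0245,z+.02)]),box(x,y,yaw,(-.02,.02),(-.0065,.0065),(z+.02,z+.0415)),box(x,y,yaw,(-.0285,-.02),(-.002,.002),(z+.02,z+.026))]
def shaftparts(x,y): return [np.vstack([cyl(x,y,.008,.05),cyl(x,y,.008,.0735),cyl(x,y,.0067,.076)])]
S=8
def mask(f,parts,c):
    m=np.zeros(((c[3]-c[1])*S,(c[2]-c[0])*S),np.uint8)
    for P in parts:
        q=(proj(f,P)-[c[0],c[1]]+.5)*S-.5
        cv2.fillConvexPoly(m,cv2.convexHull(np.round(q).astype(np.int32)),255)
    return m
def cen(m): M=cv2.moments(m,True); return np.array([M["m10"],M["m01"]])/M["m00"],M["m00"]/S/S
def obs(f,c,th):
    g=f["pixels"][c[1]:c[3],c[0]:c[2]].min(2).astype(np.uint8)
    g=cv2.resize(g,None,fx=S,fy=S,interpolation=cv2.INTER_LINEAR); m=(g>th).astype(np.uint8)
    n,l,st,ce=cv2.connectedComponentsWithStats(m); return (g,l,st)
E
python3 - <<'E'
from m import *
T={"knob":{"scene":(255,210,300,248),"top":(286,197,318,229)},"shaft":{"scene":(136,150,160,176),"top":(128,212,156,236)}}
for k in T:
  for n in T[k]:
    f=dict(np.load(n+"0.npz")); c=T[k][n]
    mk=(lambda x,y:knobparts(x,y,.0046,-.235)) if k=="knob" else shaftparts
    x0=(.533,-.3) if k=="knob" else (.511,.118)
    for th in (90,115,140):
        g,l,st=obs(f,c,th); mod=mask(f,mk(*x0),c)
        # component overlapping the model most
        i=np.bincount(l[(mod>0)&(l>0)]).argmax() if ((mod>0)&(l>0)).any() else 0
        if not i: print(k,n,th,"none"); continue
        o=(l==i).astype(np.uint8); oc,oa=cen(o)
        p=np.array(x0)
        for _ in range(8):
            r=cen(mask(f,mk(*p),c))[0]-oc
            J=np.stack([(cen(mask(f,mk(*(p+d)),c))[0]-cen(mask(f,mk(*(p-d)),c))[0])/.02 for d in np.eye(2)*.01],1)
            p=p-.7*np.linalg.solve(J,r)
        mm=mask(f,mk(*p),c)>0
        print(k,n,th,p.round(4),"area",round(oa,1),round(cen(mm.astype(np.uint8))[1],1),"iou",round((mm&(o>0)).sum()/(mm|(o>0)).sum(),3))
E
```

```text
knob scene 90 [ 0.5342 -0.3006] area 374.8 384.8 iou 0.932
knob scene 115 [ 0.5342 -0.3003] area 351.5 383.9 iou 0.905
knob scene 140 [ 0.5232 -0.3085] area 191.6 392.2 iou 0.485
knob top 90 [ 0.5346 -0.3004] area 285.6 280.6 iou 0.959
knob top 115 [ 0.5346 -0.3002] area 266.0 279.4 iou 0.942
knob top 140 [ 0.5354 -0.3   ] area 235.8 280.3 iou 0.836
shaft scene 90 [0.5199 0.1331] area 485.8 57.1 iou 0.112
shaft scene 115 [0.5284 0.1532] area 317.7 56.3 iou 0.177
shaft scene 140 [0.5311 0.1582] area 274.5 55.8 iou 0.203
shaft top 90 [0.5163 0.1233] area 32.1 49.2 iou 0.653
shaft top 115 [0.5162 0.1234] area 26.0 49.1 iou 0.529
shaft top 140 [0.5161 0.1236] area 20.7 49.0 iou 0.423
```

Run:
```python
from m import *
np.set_printoptions(linewidth=200)
f=dict(np.load("top0.npz")); print(f["pixels"][215:232,132:152].min(2)); print((cloud(f)[215:232,132:152,2]*1000).round().astype(int))
print(proj(f,np.array([[.511,.118,.076],[.511,.118,.05]])))
f=dict(np.load("scene0.npz")); print(f["pixels"][151:176,138:160].min(2)); print(proj(f,np.array([[.511,.118,.076],[.511,.118,.05]])))
```

```text
[[210 211 211 202 188 134  79  55  53  51  55  54  54  55  56  54  56  61  92 169]
 [210 213 204 171 115  69  52  52  54  56  54  55  57  54  58  54  55  54  59 110]
 [208 209 177 114  63  52  54  56  56  56  56  56  57  54  56  55  55  53  54  64]
 [209 194 133  67  53  55  54  52  50  55  54  54  56  54  57  57  58  60  56  56]
 [207 160  91  54  53  53  50  59  63  61  54  51  57  51  55  56  53  56  55  53]
 [202 144  72  56  51  54  66 115 138 121  83  65  60  56  54  56  58  53  58  55]
 [182 114  59  53  52  62 123 183 214 192 157 109  71  61  59  53  57  58  55  58]
 [156  82  52  51  49  84 181 221 222 223 212 152  84  68  60  55  56  57  59  59]
 [150  71  49  52  50  93 190 223 222 222 224 164  92  72  60  55  56  54  58  55]
 [151  72  52  52  55  84 158 191 191 195 192 144  85  73  58  52  58  59  56  57]
 [152  78  53  53  54  56  70  83  82  83  86  73  64  61  49  52  54  56  57  56]
 [156  80  51  54  55  51  53  51  50  46  43  43  43  42  35  47  59  55  53  56]
 [164  95  54  54  53  54  50  55  54  50  54  54  54  48  47  51  58  57  57  55]
 [187 120  56  51  54
[... 9325 characters left out ...]
5  45  46  47  47  45  63 161 204]
 [128  75  48  47  47  48  46  46  46  47  46  47  47  45  46  47  46  43  66 162 203 208]
 [125 104  73  50  47  45  47  46  49  47  46  49  47  46  42  63  70 158 173 204 209 208]
 [118 118 105  94  83  68  52  52  51  54  52  64  65  63 156 170 171 204 210 210 212 209]
 [116 108 114 118 112 143 154 117 148 170 172 173 173 173 193 206 209 209 209 209 212 212]
 [114 105 110 114 119 163 177 138 187 207 212 212 210 211 199 207 209 208 208 208 210 211]
 [115 112 113 112 117 133 147 132 184 198 206 205 210 212 211 210 210 209 208 208 208 210]]
[[147.58858283 159.93465094]
 [148.79267208 167.80585633]]<stdin>:3: RuntimeWarning: invalid value encountered in cast
```

```bash
cat >> m.py <<'E'
def D(x,y,z,yaw,k=0):
    a=np.linspace(0,2*np.pi,200); X=np.maximum((.008-k)*np.cos(a),-.003+k); Y=(.008-k)*np.sin(a); c,s=np.cos(yaw),np.sin(yaw)
    return np.stack([x+c*X-s*Y,y+s*X+c*Y,0*a+z],1)
E
python3 - <<'E'
from m import *
yaw=np.radians(-8.3)
for x,y in((.511,.118),(.5133,.1187),(.516,.1187),(.5133,.1215)):
    f=dict(np.load("scene0.npz")); P=np.vstack([D(x,y,z,yaw) for z in np.linspace(.05,.0735,24)])
    q=proj(f,P); out=[]
    for r in(164,165,166): s=q[abs(q[:,1]-r)<.25]; out+=[s[:,0].min().round(2),s[:,0].max().round(2)]
    g=dict(np.load("top0.npz")); t=proj(g,D(x,y,.076,yaw,.0013)); t2=proj(g,D(x,y,.0735,yaw))
    print(x,y,"scene",out,"bottom",q[q[:,1].argmax()].round(2),"top",t.min(0).round(2),t.max(0).round(2),t2.min(0).round(2),t2.max(0).round(2))
E
```

```text
0.511 0.118 scene [np.float64(145.95), np.float64(151.14), np.float64(146.1), np.float64(151.29), np.float64(146.29), np.float64(151.45)] bottom [149.31 169.16] top [138.17 221.44] [143.34 225.01] [137.98 221.01] [144.14 225.62]
0.5133 0.1187 scene [np.float64(146.5), np.float64(151.67), np.float64(146.65), np.float64(151.81), np.float64(146.8), np.float64(151.95)] bottom [149.77 168.75] top [137.91 220.56] [143.08 224.12] [137.73 220.13] [143.89 224.73]
0.516 0.1187 scene [np.float64(147.29), np.float64(152.44), np.float64(147.43), np.float64(152.58), np.float64(147.57), np.float64(152.73)] bottom [150.5  168.37] top [137.93 219.51] [143.1  223.07] [137.75 219.08] [143.9  223.68]
0.5133 0.1215 scene [np.float64(145.9), np.float64(151.06), np.float64(146.06), np.float64(151.21), np.float64(146.2), np.float64(151.34)] bottom [149.12 168.44] top [136.83 220.58] [142.   224.15] [136.65 220.15] [142.81 224.76]
```

```bash
python3 -m handwheel '{"translation":[[1,3,0],[0,0,-5],[0,0,-5],[0,0,-5],[0,0,-3],[0,0,0],[0,0,-2],[0,0,-2],[0,0,-2],[0,0,0]],"twist":[[0,0,0],[0,0,0],[0,0,0],[0,0,0],[0,0,0],[0,0,0],[0,0,0],[0,0,0],[0,0,0],[0,0,0]]}'
```

```text
time: 7.75
ee_pos: [0.5132, 0.1201, 0.096]
ee_rot: [0.072, 0.997, -0.0, -0.0]
contact_force: [-0.1, -0.3, -0.4]
grip_width: 0.0117
grasp_force: 58.8
```

```bash
python3 -m handwheel '{"translation":[[0,0,-2],[0,0,-2],[0,0,-2],[0,0,-1],[0,0,-1],[0,0,-1],[0,0,-1],[0,0,0],[0,0,0],[0,0,0]],"twist":[[0,0,0],[0,0,0],[0,0,0],[0,0,0],[0,0,0],[0,0,0],[0,0,0],[0,0,0],[0,0,0],[0,0,0]]}'
```

```text
time: 8.58
ee_pos: [0.5134, 0.1201, 0.0864]
ee_rot: [0.072, 0.997, 0.0, 0.0]
contact_force: [0.7, 0.5, -0.3]
grip_width: 0.0115
grasp_force: 58.7
```

```bash
python3 -m handwheel '{"translation":[[0,0,-1],[0,0,-1],[0,0,-1],[0,0,-1],[0,0,-1],[0,0,-1],[0,0,-1],[0,0,-1],[0,0,0],[0,0,0]],"twist":[[0,0,0],[0,0,0],[0,0,0],[0,0,0],[0,0,0],[0,0,0],[0,0,0],[0,0,0],[0,0,0],[0,0,0]]}' - 90
```

```text
time: 9.42
ee_pos: [0.5134, 0.1202, 0.0783]
ee_rot: [0.072, 0.997, -0.0, 0.0]
contact_force: [-1.0, -0.1, 5.1]
grip_width: 0.0108
grasp_force: 92.7
```

```bash
python3 -m handwheel '{"translation":[[0,0,-1],[0,0,-1],[0,0,-0.5],[0,0,0],[0,0,0],[0,0,0],[0,0,0],[0,0,0],[0,0,0],[0,0,0]],"twist":[[0,0,0],[0,0,0],[0,0,0],[0,0,0],[0,0,0],[0,0,0],[0,0,0],[0,0,0],[0,0,0],[0,0,0]]}'
python3 - <<'E'
from h import *
f=grab_frame("scene"); save(f,"s2.png",(110,100,230,190),6)
E
```

```text
time: 10.25
ee_pos: [0.5136, 0.1202, 0.0768]
ee_rot: [0.072, 0.997, 0.0, 0.0]
contact_force: [-6.5, -1.6, 24.4]
grip_width: 0.0106
grasp_force: 95.8
```

View pics/s2.png

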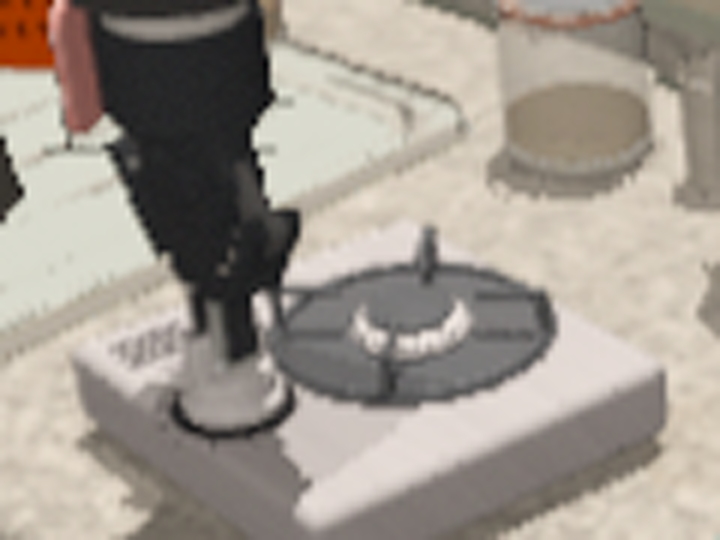

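The knob at (230,395) sits low and centred over the black disc. The force rose to 24 N, which means the shaft is at its stop. Handing in.

```bash
python3 -c "
from bench import *
print(get_state()['contact_force'],get_state()['grasp_force']); print(finish_job())"
```

```text
[-6.91826118 -1.75690779 25.10745655] 95.78309297561646
the job is handed in; nothing more can be done
None
```

I fitted the knob onto the shaft with its pointer to the stove's front, pressed it to the stop (about 25 N down, about 96 N grip) and handed the job in still gripped and pressed, at about 10.3 s; no verdict was returned.

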